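# Turn round the strip-down row of a bicycle hub

### The job

The four parts of a stripped bicycle hub stand in dishes on the steel strip-down rail, in the order they came off. For rebuilding, move them into the four hollows of the pale wooden assembly rack in the reverse order, left and right as seen from the robot: the part at the left end of the rail goes into the right-end hollow of the rack, the next one into the hollow beside it, and so on, until the part from the right end of the rail stands at the left end of the rack. Keep every part upright all the time and leave each standing flat on its foot inside its own hollow.

Things in the scene. Friction and masses are not known exactly. Their poses are not given: they have to be found in the camera images.
- hub_shell_center (a point): Hub shell, bare aluminium, spool-shaped, 72 mm high: two flanges 48 mm across and 5 mm thick at bottom and top, between them a plain barrel 30 mm in diameter; grip it by the barrel. Stands upright on its wide foot, round about its own upright axis. The point is on that axis, half-way up; z is up.
- freehub_center (a point): Freehub body, dark steel, 62 mm high: a foot 42 mm across and 8 mm thick, above it a cylinder 33 mm in diameter with nine bright lengthwise ridges (36 mm over them). Stands upright on its wide foot, round about its own upright axis. The point is on that axis, half-way up; z is up.
- axle_sleeve_center (a point): Axle sleeve, bright steel, the tallest and thinnest part, 80 mm high: a foot 40 mm across and 6 mm thick, above it a plain tube 22 mm in diameter. Stands upright on its wide foot, round about its own upright axis. The point is on that axis, half-way up; z is up.
- end_cap_center (a point): End cap, the lowest part, 56 mm high, stepped: a steel foot 44 mm across and 10 mm thick, a steel cylinder 32 mm in diameter up to 42 mm height, and a brass nose 18 mm in diameter on top. Stands upright on its wide foot, round about its own upright axis. The point is on that axis, half-way up; z is up.
- dish_hub_shell: Square steel dish on the strip-down rail in which the hub shell stands at the start; all four dishes look alike and are fixed. 66 x 66 mm, 6 mm high, walls and floor 3 mm; origin at the centre of its underside, which is 10 mm above the bench, so its floor is 13 mm and its rim 16 mm above the bench. Axes parallel to the rail's.
- dish_freehub: Square steel dish on the strip-down rail in which the freehub stands at the start; all four dishes look alike and are fixed. 66 x 66 mm, 6 mm high, walls and floor 3 mm; origin at the centre of its underside, which is 10 mm above the bench, so its floor is 13 mm and its rim 16 mm above the bench. Axes parallel to the rail's.
- dish_axle_sleeve: Square steel dish on the strip-down rail in which the axle sleeve stands at the start; all four dishes look alike and are fixed. 66 x 66 mm, 6 mm high, walls and floor 3 mm; origin at the centre of its underside, which is 10 mm above the bench, so its floor is 13 mm and its rim 16 mm above the bench. Axes parallel to the rail's.
- dish_end_cap: Square steel dish on the strip-down rail in which the end cap stands at the start; all four dishes look alike and are fixed. 66 x 66 mm, 6 mm high, walls and floor 3 mm; origin at the centre of its underside, which is 10 mm above the bench, so its floor is 13 mm and its rim 16 mm above the bench. Axes parallel to the rail's.
- strip_rail: Strip-down rail: flat dark steel bar 50 mm (x) by 330 mm (y), 10 mm high, fixed to the bench and carrying the four dishes in a row along its y at y = -114, -38, 38 and 114 mm. Origin at the centre of its underside, at bench height; y runs along the row towards the robot's left, z up. Turned up to 0.2 rad from the robot's axes; it may be the nearer or the farther of the two rows.
- assembly_rack: Assembly rack: pale wooden board 80 mm (x) by 314 mm (y), fixed to the bench, with four empty square hollows in a row along its y, centres at y = -114, -38, 38 and 114 mm, each 64 x 64 mm. The floor of the hollows is 8 mm and their rims 14 mm above the bench. Origin at the centre of its underside, at bench height; y runs along the row towards the robot's left, z up. Turned up to 0.2 rad from the robot's axes.
There are look-alikes about, which are no part of the job. Leave any orange or pink look-alike of the part that bears axle_sleeve_center alone.

How it is judged:
By the outcome, as a careful person would: the job done as asked, in the order asked, and still so for the second after the job is handed in, with the robot touching nothing.
It also fails if it takes over 112 s, if anything falls off the work surface, if the arm or the gripper's body presses on something with over 40 N, if the wrist force passes 120 N, or if a joint passes its speed limit or range.

### The arm

A 6-joint arm with a two-finger parallel gripper is mounted at the origin on the work surface. World frame = base frame: x ahead of the robot, y to its left, z up, the work surface at z = 0. Lengths are in m, angles in rad, forces in N, time in s.
With the tool pointing down it reaches from about 0.325 to 0.85 m from the base axis. Payload 4.4 kg.
Tool frame: the origin (TCP) lies midway between the tips of the shut fingers; the grasp point (between the pads) lies 19 mm behind it; z points along the fingers, x is the direction in which the jaws open and shut, and the axes are right-handed (so a half turn about z gives the same grasp; the last joint's range is limited). The gripper opens to 94 mm and grips with 3 to 60 N. Pads are 16 mm wide; open, the fingers measure 119 mm over their backs; the gripper's body (75 mm by 177 mm) begins 78 mm behind the grasp point.
Start: joints at [-1.437, 0.207, 1.542, -0, 1.393, -0.15], TCP at [0.162, -0.552, 0.205] pointing down, gripper open.
Joint ranges: [-2.73, 2.73], [-0.86, 2.22], [0.23, 2.46], [-1.11, 4.25], [0.08, 2.63], [-2.82, 2.82]. Speed limits (rad/s): [2.79, 2.79, 3.14, 3.14, 3.14, 3.14].

### API

Orientations are given as a unit quaternion [x, y, z, w].
In Python, from station import robot gives the robot as it stands.
- The arm moves only by the tool move_arm, never from a script. Its argument "deltas" is a list of rows, each a list of 3 entries, a list of its own where there are three numbers: the gripper command: -1 is shut, 1 is fully open, values between are in proportion, then the shift along the world's x, y, z each as a share of 0.05 m, from -1 to 1, then the turn about the world's z as a share of 5 degrees, from -1 to 1. In form: [[jaw, [tx, ty, tz], yaw], ...]. A call has 1 to 12 rows; each row shifts and turns the pose as measured when the row begins; what a row does not reach is not made up. A row lasts 1/8 s, in which the tool goes at most 62.5 mm and 10.7 degrees, less where a joint would pass 70% of its speed; a pose out of reach is approached as far as the arm can. A call with a number of a shift or a turn outside -1 to 1 is refused whole. A call with a gripper value outside its range is refused whole. The fingers move at their own pace and stop on an object; the grip force is fixed at half the most. Time passes only in rows, so rows that do not move let the fingers close. It gives the time, the measured TCP pose, the force and the opening at its end, in the units of the state.
- robot.get_obs(): the state, without advancing time (a new reading comes with each control period).
- robot.grab_frame(name): name is "side" or "top" or "wrist"; returns a dict with "image" (384x512x3 uint8, red, green, blue), "K" (3x3 intrinsics, pixels), "rvec" (rotation vector, rad) and "tvec" (3), from world to camera coordinates, as OpenCV has them; the wrist camera has in their place "hand_eye" (4x4, takes a point from camera to tool coordinates, whose origin is the TCP and whose axes are the tool frame's). Camera axes: x right, y down, z forward; pixel columns grow to the right and rows downward; lengths in m; the calibration is good to about 2 mm. A picture is of the moment at which its call begins: read the wrist's pose just before it. There is no depth.
- robot.sign_off(): hands the job in, once; it reports no verdict.
The state is a dict: "t": time; "joint_positions": joint angles; "dq": joint speeds; "tau": joint torques, N m; "tool_pos": TCP position; "orientation": TCP orientation; "force": force on the tool from outside, world axes, zero at the start; "wrist_torque": the same for the moment, N m; "opening": opening from 0.0 (shut) to 1.0 (fully open).
Only numpy, scipy, OpenCV 4.12 (cv2) and the standard library are available. Lean on these libraries where they do the work, as an engineer would, in place of code of your own. Each camera call takes 0.05 s, during which the arm holds its last target.

## Working session

There is one attempt and no reset: what is moved stays moved. The work goes in short steps, Python scripts to look and compute and a tool call to move; the robot and the scene stay as the last step left them, time stands still between calls to the robot, and variables do not carry over. Pictures are saved under pics/ and viewed, and the job is handed in when it is done.

Besides the shell and the picture viewer there is one more tool, called after "Emit:" as name(argument=value, ...), one argument or row to a line, values as JSON. move_arm: Moves the arm, as the interface text tells. Its arguments: {"type":"object","properties":{"deltas":{"type":"array","items":{"type":"array"}}},"required":["deltas"]}

```bash
mkdir -p pics; ls; python3 - <<'E'
from station import robot
import cv2
print(robot.get_obs())
for n in ["top","side","wrist"]:
    f=robot.grab_frame(n)
    cv2.imwrite(f"pics/{n}0.png",f["image"][:,:,::-1])
    print(n,{k:v for k,v in f.items() if k!="image"})
E
```

```text
pics
{'t': 0.0, 'joint_positions': array([-1.43648051e+00,  2.07386755e-01,  1.54289507e+00, -2.09063087e-05,
        1.39348448e+00, -1.50483111e-01]), 'dq': array([-0.00073065, -0.00010537,  0.00118189, -0.00245377, -0.00105752,
       -0.00103446]), 'tau': array([-3.77962933e-04, -3.70878160e+01, -2.81419659e+01,  6.98242779e-02,
        3.59914836e-02, -1.62103306e-04]), 'tool_pos': array([ 0.1614411 , -0.55106258,  0.2043376 ]), 'orientation': array([ 8.00301983e-01, -5.99596160e-01, -7.69594211e-04, -7.67470727e-04]), 'force': array([-0.87620655,  0.29299024,  0.01258615]), 'wrist_torque': array([-0.02152919,  0.01879645,  0.03284245]), 'opening': 0.9995789621387252}
top {'K': array([[394.6355022 ,   0.        , 254.63366327],
       [  0.        , 394.6355022 , 186.09171731],
       [  0.        ,   0.        ,   1.        ]]), 'rvec': array([ 2.15793494, -2.11642949,  0.21707497]), 'tvec': array([-0.02415584,  0.61233299,  0.59124985])}
side {'K': array([[356.6008765 ,   0.        , 252.83324055],
       [  0.        , 356.6008765 , 190.48597242],
       [  0.        ,   0.        ,   1.        ]]), 'rvec': array([ 0.28247733, -2.78296977,  1.2663722 ]), 'tvec': array([0.59643434, 0.14961526, 0.59317012])}
wrist {'K': array([[330.03229763,   0.        , 259.61593473],
       [  0.        , 330.03229763, 192.07799084],
       [  0.        ,   0.        ,   1.        ]]), 'hand_eye': array([[ 9.99999921e-01,  3.92481430e-04, -6.05337429e-05,
         1.07784605e-04],
       [-3.62278162e-04,  9.64036074e-01,  2.65771174e-01,
        -7.81236167e-02],
       [ 1.62666962e-04, -2.65771131e-01,  9.64036140e-01,
        -1.79005645e-01],
       [ 0.00000000e+00,  0.00000000e+00,  0.00000000e+00,
         1.00000000e+00]])}
```

View pics/top0.png

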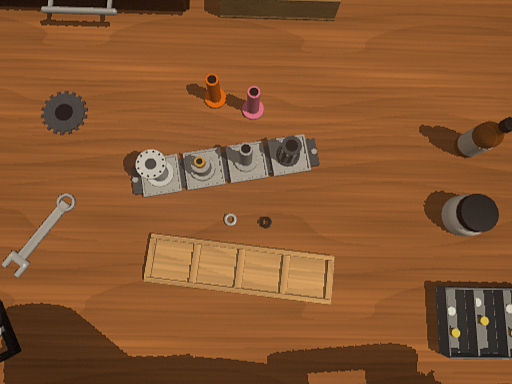

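View pics/side0.png

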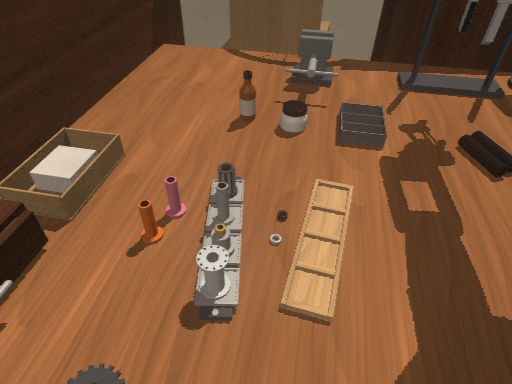

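```bash
python3 - <<'E'
import cv2
im=cv2.imread("pics/top0.png")
cv2.imwrite("pics/topc.png",cv2.resize(im[120:310,125:340],None,fx=3.7,fy=3.15*1.0,interpolation=cv2.INTER_CUBIC))
a=cv2.resize(im[125:205,125:325],None,fx=4,fy=4,interpolation=cv2.INTER_CUBIC);cv2.imwrite("pics/topA.png",a)
a=cv2.resize(im[225:310,140:340],None,fx=4,fy=4,interpolation=cv2.INTER_CUBIC);cv2.imwrite("pics/topB.png",a)
im=cv2.imread("pics/side0.png")
a=cv2.resize(im[150:330,190:370],None,fx=3.3,fy=3.3,interpolation=cv2.INTER_CUBIC);cv2.imwrite("pics/sideA.png",a)
E
```

```text
(no output)
```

View pics/topA.png

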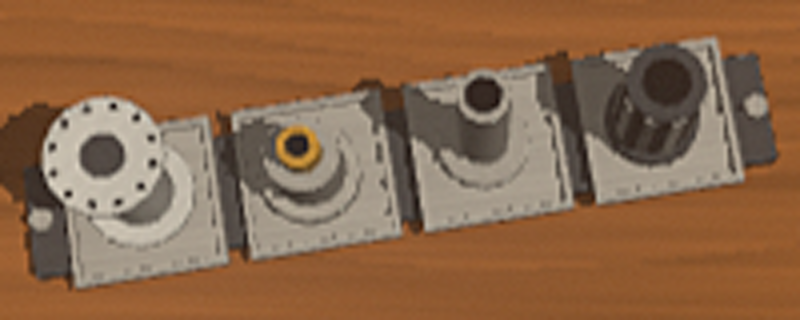

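View pics/topB.png

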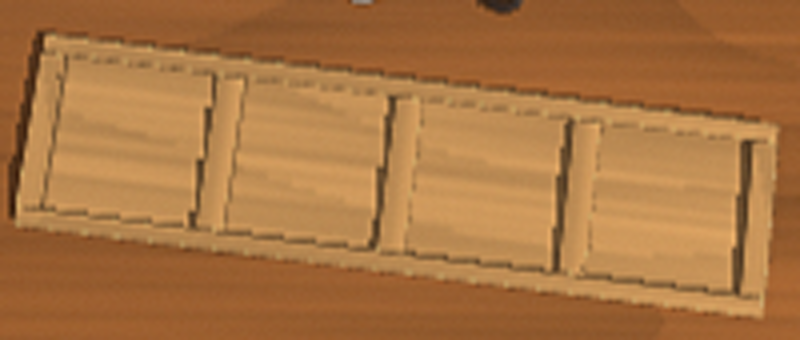

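View pics/sideA.png

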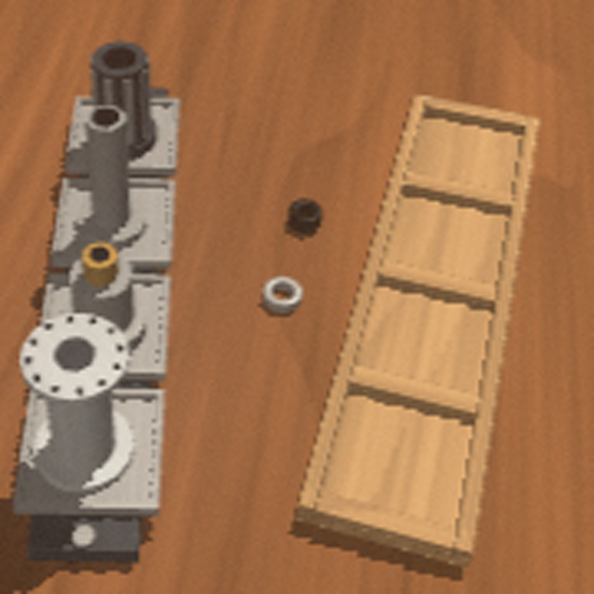

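```bash
cat > h.py <<'E'
import numpy as np, cv2
from scipy.optimize import least_squares
C={'top':(np.array([[394.6355022,0,254.63366327],[0,394.6355022,186.09171731],[0,0,1]]),np.array([2.15793494,-2.11642949,0.21707497]),np.array([-0.02415584,0.61233299,0.59124985])),
'side':(np.array([[356.6008765,0,252.83324055],[0,356.6008765,190.48597242],[0,0,1]]),np.array([0.28247733,-2.78296977,1.2663722]),np.array([0.59643434,0.14961526,0.59317012]))}
def proj(P,c):
    K,r,t=C[c]; return cv2.projectPoints(np.asarray(P,float).reshape(-1,3),r,t,K,None)[0].reshape(-1,2)
def atz(px,z,c):
    K,r,t=C[c];R=cv2.Rodrigues(r)[0]
    d=R.T@np.linalg.inv(K)@np.array([px[0],px[1],1.]);o=-R.T@t
    return o+d*(z-o[2])/d[2]
def un(p,s,off): return (np.asarray(p,float)+.5)/s-.5+np.array(off)
E
cat > fit.py <<'E'
from h import *
A=lambda p:un(p,4,(125,125));B=lambda p:un(p,4,(140,225));S=lambda p:un(p,3.3,(190,150))
def fit(loc,obs,cams):
    loc=np.array(loc);
    def f(q):
        c,s=np.cos(q[2]),np.sin(q[2]);P=loc.copy();P[:,0]=q[0]+c*loc[:,0]-s*loc[:,1];P[:,1]=q[1]+s*loc[:,0]+c*loc[:,1]
        return np.concatenate([(proj(P[i],cams[i])[0]-obs[i]) for i in range(len(P))])
    r=least_squares(f,[.5,0,0],loss='soft_l1');print(r.x,np.round(r.fun.reshape(-1,2),1).tolist());return r.x
def w(q,l): c,s=np.cos(q[2]),np.sin(q[2]);return q[0]+c*l[0]-s*l[1],q[1]+s*l[0]+c*l[1]
rl=[(.04,.157,.014),(.04,-.157,.014),(-.04,-.157,.014),(-.04,.157,.014)]
ro=[B(p) for p in [(45,33),(778,127),(763,317),(16,225)]]
print(proj([.5,.2,0],'top'),proj([.5,-.2,0],'top'),proj([.3,0,0],'top'))
q1=fit(rl,ro,['top']*4)
qs=fit(rl,[S(p) for p in [(294,522),(418,95),(540,120),(467,562)]],['side']*4)
q=fit(rl+rl,ro+[S(p) for p in [(294,522),(418,95),(540,120),(467,562)]],['top']*4+['side']*4)
d=.033;dl=[];do=[]
for y,ps in [(.114,[None,(210,117),(229,262),(75,288)]),(.038,[(232,115),(380,90),(402,235),(248,260)]),(-.038,[(404,86),(548,63),(573,207),(422,230)]),(-.114,[(573,60),(718,38),(743,182),(597,204)])]:
    for (a,b),p in zip([(d,d),(d,-d),(-d,-d),(-d,d)],ps):
        if p: dl.append((a,y+b,.016));do.append(A(p))
qr=fit(dl,do,['top']*len(dl))
for n,y,h,p,s in [('hub',.114,.072,(102,156),(75,354)),('cap',.038,.056,(299,147),(100,258)),('axle',-.038,.080,(485,93),(106,118)),('free',-.114,.062,(667,80),(120,60))]:
    print(n,'top',atz(A(p),.013+h,'top')[:2],'side',atz(S(s),.013+h,'side')[:2],'dish',w(qr,(0,y)),'target top',w(q1,(0,-y)),'both',w(q,(0,-y)))
E
python3 fit.py
```

```text
[[128.99259281 253.88232318]] [[360.85181944 257.96772528]] [[243.01787696 380.1830438 ]]
[ 0.4794446   0.00936984 -0.10495981] [[0.2, 0.0], [0.4, -0.6], [0.0, 0.4], [-0.7, 0.0]]
[ 0.47872692  0.0139865  -0.11162955] [[-0.2, -3.0], [-0.8, 0.8], [0.2, 1.0], [0.6, 0.2]]
[ 0.47914421  0.0105651  -0.10866132] [[-0.4, -0.1], [-0.3, -0.0], [-0.8, 0.9], [-1.4, -0.2], [0.1, -4.9], [-1.1, -0.2], [-0.2, -0.2], [0.7, -2.0]]
[0.65694905 0.03929344 0.18220966] [[-0.4, -0.1], [-0.2, 0.1], [0.1, -0.3], [-0.3, -0.5], [-0.1, 0.0], [0.1, -0.0], [0.8, -0.3], [-0.5, 0.2], [0.2, 0.3], [0.3, 0.2], [0.7, 0.3], [-0.5, 0.2], [-0.4, 0.1], [0.3, -0.3], [-0.1, 0.0]]
hub top [0.63957946 0.15294449] side [0.63836121 0.15206665] dish (np.float64(0.6362918922265431), np.float64(0.15140624916496315)) target top (np.float64(0.4675011417138362), np.float64(-0.10400279628920817)) both (np.float64(0.466781186409886), np.float64(-0.10276254979564306))
cap top [0.64890342 0.07807566] side [0.64738923 0.08059528] dish (np.float64(0.6500633276990967), np.float64(0.07666437626211639)) target top (np.float64(0.4754634490463513), np.float64(-0.028421041467408897)) both (np.float64(0.4750232048693332), np.float64(-0.027210785211921183))
axle top [0.66648747 0.00332248] side [0.66374241 0.00418904] dish (np.float64(0.6638347631716502), np.float64(0.0019225033592696686)) target top (np.float64(0.4834257563788664), np.float64(0.04716071335439037)) both (np.float64(0.48326522332878036), np.float64(0.04834097937180069))
free top [ 0.67882686 -0.07031594] side [ 0.6756986  -0.06863259] dish (np.float64(0.6776061986442038), np.float64(-0.07281936954357707)) target top (np.float64(0.4913880637113815), np.float64(0.12274246817618964)) both (np.float64(0.4915072417882276), np.float64(0.12389274395552258))
```

Emit:
move_arm(
  deltas=[
    [1, [0.8, 0.75, 0.1], 1],
    [1, [0.8, 0.75, 0.1], 1],
    [1, [0.8, 0.75, 0.1], 1],
    [1, [0.8, 0.75, 0], 1],
    [1, [0.8, 0.75, 0], 1],
    [1, [0.8, 0.75, 0], 1],
    [1, [0.8, 0.75, 0], 1],
    [1, [0.8, 0.75, 0], 1],
    [1, [0.8, 0.75, 0], 1],
    [1, [0.8, 0.75, 0], 1],
    [1, [0.8, 0.75, 0], 1],
    [1, [0.8, 0.75, 0], 1],
  ],
)

```text
t: 1.65
tool_pos: [0.6499, -0.0867, 0.216]
orientation: [0.994, -0.106, -0.003, -0.0]
force: [0.8, 0.3, 0.5]
opening: 1.001
```

Emit:
move_arm(
  deltas=[
    [1, [0.2, 0.1, 0], 1],
    [1, [0.2, 0.1, 0], 1],
    [1, [0.1, 0.1, 0], 1],
    [1, [0.06, 0.03, 0], 1],
    [1, [0, 0, 0], 0.5],
    [1, [0, 0, 0], 0],
    [1, [0, 0, 0], 0],
  ],
)

```text
t: 2.52
tool_pos: [0.6794, -0.0637, 0.2102]
orientation: [0.995, 0.1, -0.007, -0.001]
force: [-0.4, 0.1, 0.4]
opening: 1.001
```

```bash
cat > look.py <<'E'
from station import robot
import cv2,sys,numpy as np
from scipy.spatial.transform import Rotation as R
o=robot.get_obs();q=o["orientation"];r=R.from_quat(q).as_matrix()
print(o["t"],o["tool_pos"],"yaw",np.degrees(np.arctan2(r[1,0],r[0,0])),"tilt",r[:,2],"f",o["force"],"open",o["opening"]*94)
for n in sys.argv[2:]:
    f=robot.grab_frame(n);cv2.imwrite(f"pics/{n}{sys.argv[1]}.png",f["image"][:,:,::-1])
E
python3 look.py 1 wrist top
```

```text
2.525 [ 0.67940808 -0.0636543   0.21021796] yaw 11.479056232548595 tilt [-1.32009953e-02  2.97655513e-04 -9.99912819e-01] f [-0.43599896  0.08745708  0.36663266] open 94.12077770839434
```

View pics/wrist1.png

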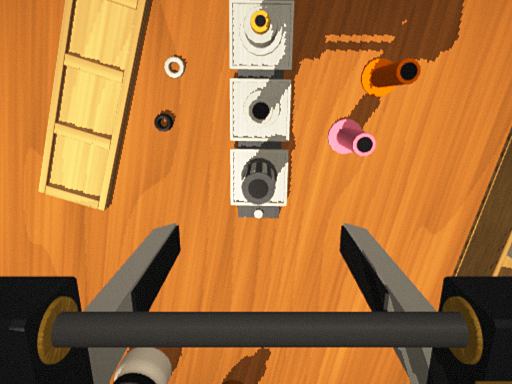

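```bash
cat > wz.py <<'E'
import numpy as np
from scipy.spatial.transform import Rotation as R
K=np.array([[330.03229763,0,259.61593473],[0,330.03229763,192.07799084],[0,0,1]])
H=np.array([[1,3.92e-4,-6e-5,1.08e-4],[-3.62e-4,.964036,.265771,-.0781236],[1.63e-4,-.265771,.964036,-.1790056],[0,0,0,1]])
def wz(px,z,pos,q):
    T=np.eye(4);T[:3,:3]=R.from_quat(q).as_matrix();T[:3,3]=pos;T=T@H
    d=T[:3,:3]@np.linalg.inv(K)@[px[0],px[1],1];o=T[:3,3];return (o+d*(z-o[2])/d[2])[:2]
E
python3 - <<'E'
from wz import *
from station import robot
o=robot.get_obs();q=o['orientation'];p=o['tool_pos'];print(p,q)
for n,px,z in [('free',(259,188),.075),('sl',(260,111),.093),('cap',(260,21),.069),('railend',(259,214),.01)]: print(n,wz(px,z,p,q))
E
```

```text
[ 0.67943899 -0.06371128  0.21038203] [ 9.94959434e-01  1.00068191e-01 -6.43841584e-03 -7.92602312e-04]
free [ 0.67804678 -0.06807239]
sl [0.66440867 0.00478937]
cap [0.6488426  0.07971879]
railend [ 0.68696248 -0.11674592]
```

Emit:
move_arm(
  deltas=[
    [1, [-0.03, -0.1, -0.3], -0.2],
    [1, [0, 0, -0.4], 0],
    [1, [0, 0, -0.5], 0],
    [1, [0, 0, -0.5], 0],
    [1, [0, 0, -0.5], 0],
    [1, [0, 0, -0.5], 0],
    [1, [0, 0, -0.4], 0],
    [1, [0, 0, -0.2], 0],
    [1, [0, 0, 0], 0],
  ],
)

```text
t: 3.75
tool_pos: [0.6718, -0.0689, 0.029]
orientation: [0.996, 0.089, -0.011, -0.003]
force: [0.2, 0.3, 0.1]
opening: 0.996
```

```bash
python3 look.py 2 
```

```text
3.75 [ 0.67175422 -0.0688584   0.02897545] yaw 10.249312302931704 tilt [-0.02322193  0.00309452 -0.99972555] f [0.20930581 0.26896118 0.09386278] open 93.64021539950521
```

Emit:
move_arm(
  deltas=[
    [1, [0.12, 0, 0], 0],
    [1, [0, 0, 0], 0],
    [-1, [0, 0, 0], 0],
    [-1, [0, 0, 0], 0],
    [-1, [0, 0, 0], 0],
    [-1, [0, 0, 0], 0],
    [-1, [0, 0, 0], 0],
    [-1, [0, 0, 0], 0],
  ],
)

```text
t: 4.75
tool_pos: [0.6809, -0.0696, 0.0333]
orientation: [0.996, 0.089, -0.008, -0.001]
force: [-3.5, -0.2, 1.7]
opening: 0.396
```

```bash
python3 look.py 3 
```

```text
4.75 [ 0.68091101 -0.06957429  0.03334206] yaw 10.258835129977898 tilt [-0.01698096  0.00123834 -0.99985505] f [-3.53249018 -0.21990558  1.69794467] open 37.19408337308106
```

Emit:
move_arm(
  deltas=[
    [-1, [0, 0, 0.2], 0],
    [-1, [0, 0, 0.4], 0],
    [-1, [0, 0, 0.5], 0],
    [-1, [0, 0, 0.5], 0],
    [-1, [0, 0, 0.5], 0],
    [-1, [0, 0, 0.3], 0],
    [-1, [0, 0, 0], 0],
  ],
)

```text
t: 5.62
tool_pos: [0.6813, -0.0693, 0.1628]
orientation: [0.996, 0.089, -0.006, -0.001]
force: [-1.5, 0.2, -1.5]
opening: 0.345
```

```bash
python3 look.py 4 side
```

```text
5.625 [ 0.68132127 -0.06927063  0.16277108] yaw 10.257277572251073 tilt [-1.26796384e-02  9.50301773e-04 -9.99919159e-01] f [-1.50195873  0.186931   -1.53524246] open 32.45774549013688
```

View pics/side4.png

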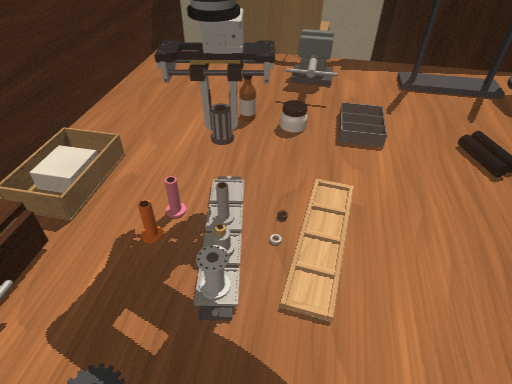

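Emit:
move_arm(
  deltas=[
    [-1, [-0.2, 0.2, 0], -0.2],
    [-1, [-0.4, 0.4, 0], -0.4],
    [-1, [-0.5, 0.5, 0], -0.5],
    [-1, [-0.5, 0.5, 0], -0.5],
    [-1, [-0.5, 0.5, 0], -0.5],
    [-1, [-0.5, 0.5, 0], -0.4],
    [-1, [-0.5, 0.5, 0], -0.4],
    [-1, [-0.4, 0.4, 0], -0.4],
    [-1, [-0.2, 0.2, 0], 0],
    [-1, [0, 0, 0], 0],
    [-1, [0, 0, 0], 0],
  ],
)

```text
t: 7.05
tool_pos: [0.4737, 0.1254, 0.147]
orientation: [0.998, -0.061, -0.02, -0.005]
force: [-0.7, 1.0, -1.8]
opening: 0.349
```

```bash
python3 look.py 5 
```

```text
7.05 [0.47374597 0.12537999 0.1469699 ] yaw -6.9520247896760905 tilt [-0.04027732  0.011989   -0.99911661] f [-0.65428476  0.96298022 -1.83603012] open 32.78426382901139
```

Emit:
move_arm(
  deltas=[
    [-1, [0.2, -0.05, -0.1], 0],
    [-1, [0.2, 0, -0.3], 0.1],
    [-1, [0.05, 0, -0.4], 0],
    [-1, [0, 0, -0.4], 0],
    [-1, [0, 0, -0.4], 0],
    [-1, [0, 0, -0.3], 0],
    [-1, [0, 0, 0], 0],
    [-1, [0, 0, 0], 0],
  ],
)

```text
t: 8.05
tool_pos: [0.5073, 0.1169, 0.0483]
orientation: [0.998, -0.06, -0.017, -0.004]
force: [-0.1, -1.2, -1.7]
opening: 0.348
```

```bash
python3 look.py 6 wrist
```

```text
8.05 [0.50726293 0.11692121 0.0482905 ] yaw -6.898396091175632 tilt [-0.03278932  0.01058518 -0.99940623] f [-0.11565569 -1.24750065 -1.67651274] open 32.75302188300719
```

View pics/wrist6.png

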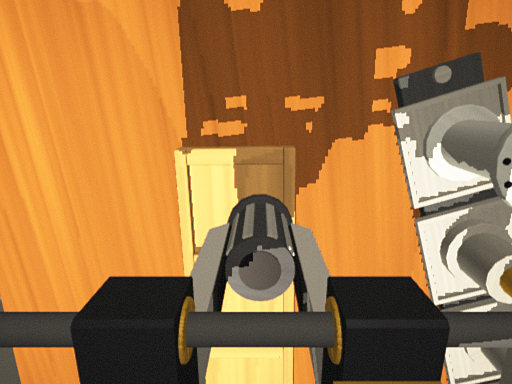

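Emit:
move_arm(
  deltas=[
    [-1, [-0.1, 0.05, 0], 0.1],
    [-1, [-0.1, 0.05, 0], 0],
    [-1, [-0.05, 0.02, 0], 0],
    [-1, [0, 0, 0], 0],
    [-1, [0, 0, 0], 0],
    [-1, [0, 0, 0], 0],
  ],
)

```text
t: 8.85
tool_pos: [0.4951, 0.1239, 0.0506]
orientation: [0.998, -0.055, -0.015, -0.004]
force: [-0.1, -0.9, -0.7]
opening: 0.348
```

Emit:
move_arm(
  deltas=[
    [-1, [-0.05, 0, -0.15], 0],
    [-1, [0, 0, -0.15], 0],
    [-1, [0, 0, -0.1], 0],
    [-1, [0, 0, -0.05], 0],
    [-1, [0, 0, 0], 0],
    [-1, [0, 0, 0], 0],
  ],
)

```text
t: 9.6
tool_pos: [0.4933, 0.1239, 0.0308]
orientation: [0.998, -0.055, -0.015, -0.004]
force: [-0.8, 0.6, -2.6]
opening: 0.349
```

```bash
python3 look.py 7 wrist
```

```text
9.6 [0.49329185 0.12388234 0.03079903] yaw -6.295769266829114 tilt [-0.02952357  0.01038336 -0.99951015] f [-0.81618205  0.59416624 -2.58549405] open 32.759971925637224
```

View pics/wrist7.png

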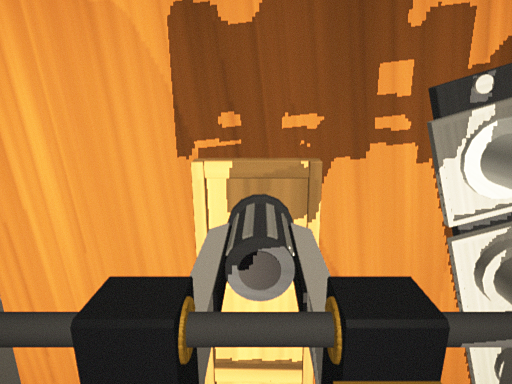

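Nearly seated and centred across the hollow; lower until contact shows.

Emit:
move_arm(
  deltas=[
    [-1, [0, 0, -0.04], 0],
    [-1, [0, 0, -0.04], 0],
    [-1, [0, 0, -0.02], 0],
    [-1, [0, 0, 0], 0],
  ],
)

```text
t: 10.15
tool_pos: [0.4932, 0.1239, 0.0307]
orientation: [0.998, -0.055, -0.017, -0.004]
force: [-0.7, -0.4, -0.9]
opening: 0.348
```

Emit:
move_arm(
  deltas=[
    [-1, [0, 0, -0.1], 0],
    [-1, [0, 0, -0.1], 0],
    [-1, [0, 0, 0], 0],
  ],
)

```text
t: 10.52
tool_pos: [0.4941, 0.1242, 0.0311]
orientation: [0.998, -0.054, -0.018, -0.004]
force: [0.9, 0.5, -2.4]
opening: 0.348
```

```bash
python3 look.py 8 side top; python3 - <<'E'
import cv2
im=cv2.imread("pics/side8.png")
a=cv2.resize(im[130:330,190:370],None,fx=3,fy=3,interpolation=cv2.INTER_CUBIC);cv2.imwrite("pics/s8.png",a)
E
```

```text
10.525 [0.49411385 0.12419052 0.03113795] yaw -6.176768622919394 tilt [-0.03580459  0.00921509 -0.99931632] f [ 0.85015846  0.49476608 -2.3775062 ] open 32.70691233991038
```

View pics/s8.png

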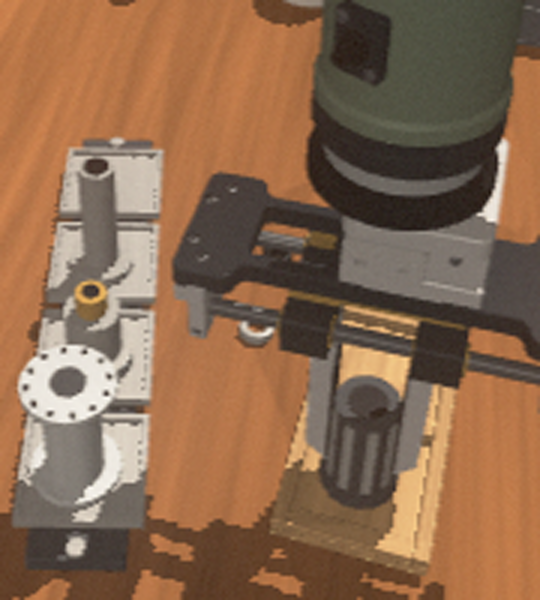

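Emit:
move_arm(
  deltas=[
    [0, [0, 0, 0], 0],
    [0, [0, 0, 0], 0],
    [1, [0, 0, 0], 0],
    [1, [0, 0, 0], 0],
    [1, [0, 0, 0], 0],
    [1, [0, 0, 0], 0],
  ],
)

```text
t: 11.38
tool_pos: [0.4929, 0.124, 0.0276]
orientation: [0.998, -0.054, -0.02, -0.004]
force: [0.9, -0.1, 0.5]
opening: 0.891
```

```bash
python3 look.py 9 wrist
```

```text
11.375 [0.49292116 0.12395402 0.0276288 ] yaw -6.21021185087382 tilt [-0.0391216   0.00915359 -0.99919253] f [ 0.89531505 -0.06314114  0.53953535] open 83.76577789443334
```

View pics/wrist9.png

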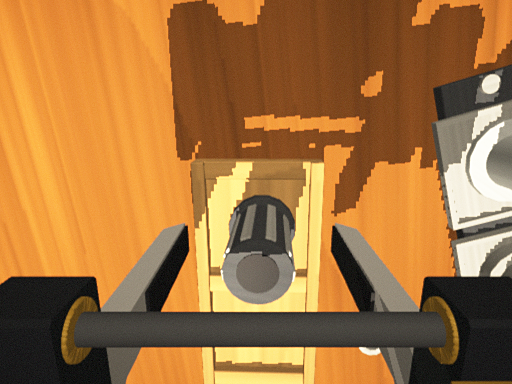

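Emit:
move_arm(
  deltas=[
    [1, [0, 0, 0.2], 0],
    [1, [0, 0, 0.5], 0],
    [1, [0, 0, 0.6], 0],
    [1, [0, 0, 0.6], 0],
    [1, [0, 0, 0.5], 0],
    [1, [0.4, -0.3, 0.2], 0.5],
    [1, [0.5, -0.4, 0], 0.6],
    [1, [0.6, -0.4, 0], 0.6],
    [1, [0.6, -0.4, 0], 0.6],
    [1, [0.6, -0.4, 0], 0.6],
    [1, [0.4, -0.3, 0], 0.4],
    [1, [0, 0, 0], 0],
  ],
)

```text
t: 12.92
tool_pos: [0.6534, 0.0109, 0.1722]
orientation: [0.995, 0.095, -0.015, -0.001]
force: [-0.6, 0.2, -0.2]
opening: 0.999
```

```bash
python3 look.py 10 top
```

```text
12.925 [0.65343665 0.0109254  0.17223235] yaw 10.916660455986337 tilt [-0.02916622 -0.00143648 -0.99957354] f [-0.609692    0.16230786 -0.22779788] open 93.91162560913794
```

View pics/top10.png

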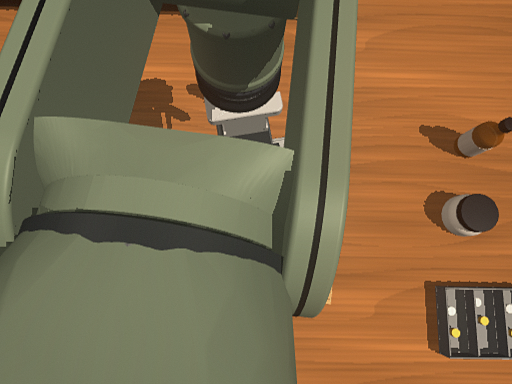

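Emit:
move_arm(
  deltas=[
    [1, [0.12, -0.07, 0], 0],
    [1, [0.06, -0.05, -0.1], 0],
    [1, [0, 0, -0.3], 0],
    [1, [0, 0, -0.4], 0],
    [1, [0, 0, -0.5], 0],
    [1, [0, 0, -0.5], 0],
    [1, [0, 0, -0.4], 0],
    [1, [0, 0, -0.2], 0],
    [1, [0, 0, 0], 0],
    [1, [0, 0, 0], 0],
  ],
)

```text
t: 14.22
tool_pos: [0.6563, 0.0089, 0.042]
orientation: [0.995, 0.097, -0.018, -0.002]
force: [-0.1, -0.7, 0.0]
opening: 0.998
```

```bash
python3 look.py 11 wrist
```

```text
14.225 [0.65631403 0.00891812 0.0419653 ] yaw 11.095098504743882 tilt [-3.72032964e-02  3.77242498e-04 -9.99307647e-01] f [-0.13979988 -0.74828867  0.03875315] open 93.77420298496749
```

View pics/wrist11.png

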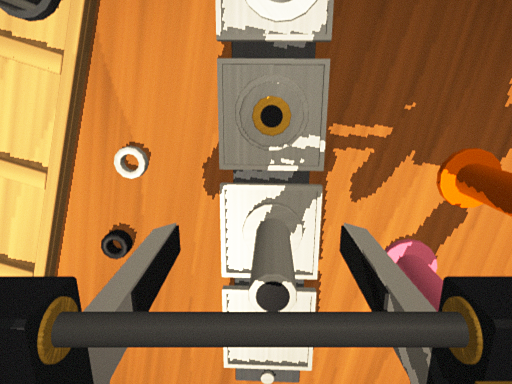

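```bash
python3 - <<'E'
from h import *
for n,b,t in [('pink',(252.5,111),(253,92)),('orange',(214.5,99),(212,78))]: print(n,atz(b,.003,'top'),atz(t,.08,'top'))
from wz import *
from station import robot
o=robot.get_obs();print(wz((273,293),.093,o['tool_pos'],o['orientation']))
E
```

```text
pink [ 0.76237695 -0.00702729  0.003     ] [ 0.76563638 -0.00633882  0.08      ]
orange [0.78380111 0.06343477 0.003     ] [0.7883392  0.06189191 0.08      ]
[0.66469564 0.00709413]
```

Emit:
move_arm(
  deltas=[
    [1, [0.15, -0.06, -0.12], -0.1],
    [1, [0.08, -0.03, -0.05], 0],
    [1, [0, 0, 0], 0],
    [1, [0, 0, 0], 0],
  ],
)

```text
t: 14.78
tool_pos: [0.6709, 0.0037, 0.0355]
orientation: [0.996, 0.092, -0.016, -0.002]
force: [0.5, 0.5, 0.3]
opening: 1.006
```

Emit:
move_arm(
  deltas=[
    [1, [-0.1, 0, 0], 0],
    [1, [0, 0, 0], 0],
    [-1, [0, 0, 0], 0],
    [-1, [0, 0, 0], 0],
    [-1, [0, 0, 0], 0],
    [-1, [0, 0, 0], 0],
    [-1, [0, 0, 0], 0],
    [-1, [0, 0, 0], 0],
    [-1, [0, 0, 0], 0],
  ],
)

```text
t: 15.9
tool_pos: [0.6653, 0.0039, 0.0357]
orientation: [0.996, 0.092, -0.016, -0.002]
force: [-0.3, 0.3, -0.1]
opening: 0.292
```

```bash
python3 look.py 12
```

```text
15.9 [0.66530185 0.00385202 0.03572104] yaw 10.555930367647564 tilt [-3.22122574e-02  1.18369931e-04 -9.99481044e-01] f [-0.2657481   0.30728373 -0.10245988] open 27.451952652910308
```

Emit:
move_arm(
  deltas=[
    [-1, [0, 0, 0], 0],
    [-1, [0, 0, 0], 0],
    [-1, [0, 0, 0], 0],
    [-1, [0, 0, 0.2], 0],
    [-1, [0, 0, 0.4], 0],
    [-1, [0, 0, 0.5], 0],
    [-1, [0, 0, 0.5], 0],
    [-1, [0, 0, 0.4], 0],
    [-1, [0, 0, 0.2], 0],
    [-1, [0, 0, 0], 0],
  ],
)

```text
t: 17.15
tool_pos: [0.6661, 0.0038, 0.1563]
orientation: [0.996, 0.092, -0.013, -0.001]
force: [0.1, -0.1, -1.2]
opening: 0.233
```

```bash
python3 look.py 13
```

```text
17.15 [0.66605497 0.00379544 0.15626401] yaw 10.554743199825115 tilt [-2.70341161e-02 -4.71805518e-04 -9.99634400e-01] f [ 0.12538647 -0.13915308 -1.19578531] open 21.874831116071537
```

Emit:
move_arm(
  deltas=[
    [-1, [-0.2, 0.05, 0], -0.3],
    [-1, [-0.3, 0.08, 0], -0.3],
    [-1, [-0.4, 0.1, 0], -0.4],
    [-1, [-0.4, 0.1, 0], -0.4],
    [-1, [-0.4, 0.1, 0], -0.4],
    [-1, [-0.4, 0.1, 0], -0.4],
    [-1, [-0.4, 0.1, 0], -0.4],
    [-1, [-0.4, 0.1, 0], -0.4],
    [-1, [-0.3, 0.06, 0], -0.2],
    [-1, [-0.2, 0.04, 0], 0],
    [-1, [0, 0, 0], 0],
    [-1, [0, 0, 0], 0],
  ],
)

```text
t: 18.65
tool_pos: [0.4749, 0.0489, 0.1431]
orientation: [0.998, -0.056, -0.027, -0.005]
force: [-0.3, -0.4, -0.8]
opening: 0.23
```

```bash
python3 look.py 14
```

```text
18.65 [0.47492558 0.04894189 0.1430751 ] yaw -6.445104148652875 tilt [-0.05268728  0.01297096 -0.99852682] f [-0.27961699 -0.38511005 -0.76947006] open 21.616674991700634
```

Emit:
move_arm(
  deltas=[
    [-1, [0, 0, -0.1], 0],
    [-1, [0.05, 0, -0.3], 0],
    [-1, [0.05, 0, -0.4], 0],
    [-1, [0, 0, -0.4], 0],
    [-1, [0, 0, -0.4], 0],
    [-1, [0, 0, -0.25], 0],
    [-1, [0, 0, 0], 0],
    [-1, [0, 0, 0], 0],
  ],
)

```text
t: 19.65
tool_pos: [0.4815, 0.0482, 0.0433]
orientation: [0.998, -0.057, -0.027, -0.005]
force: [0.4, -0.2, 0.1]
opening: 0.234
```

```bash
python3 look.py 15 wrist
```

```text
19.65 [0.48153167 0.04823754 0.04325172] yaw -6.517564413788602 tilt [-0.05407191  0.0130478  -0.99845179] f [ 0.37153888 -0.19330979  0.14600592] open 21.959918777541347
```

View pics/wrist15.png

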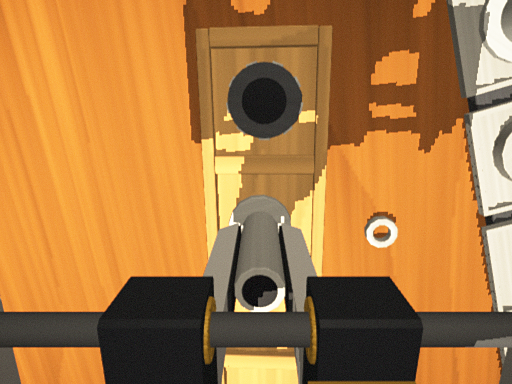

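Emit:
move_arm(
  deltas=[
    [-1, [0.05, 0, -0.12], 0],
    [-1, [0, 0, -0.12], 0],
    [-1, [0, 0, -0.06], 0],
    [-1, [0, 0, 0], 0],
    [-1, [0, 0, 0], 0],
  ],
)

```text
t: 20.32
tool_pos: [0.4863, 0.0482, 0.0312]
orientation: [0.998, -0.057, -0.025, -0.005]
force: [0.8, 0.4, -1.0]
opening: 0.229
```

```bash
python3 look.py 16 side
```

```text
20.325 [0.48633175 0.04815001 0.0312476 ] yaw -6.494718451572245 tilt [-0.05018916  0.01260318 -0.99866021] f [ 0.76462981  0.37346607 -0.97351945] open 21.57198537149843
```

View pics/side16.png

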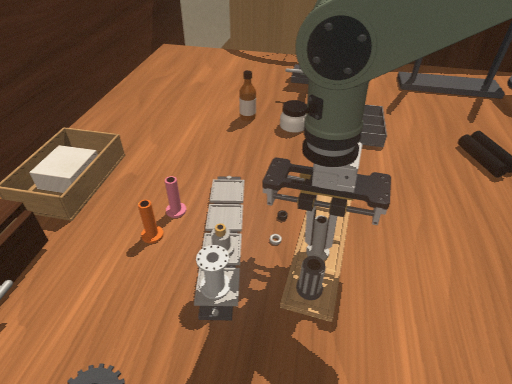

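Emit:
move_arm(
  deltas=[
    [-1, [0, 0, -0.08], 0],
    [-1, [0, 0, 0], 0],
    [-0.3, [0, 0, 0], 0],
    [0, [0, 0, 0], 0],
    [0, [0, 0, 0], 0],
    [1, [0, 0, 0], 0],
    [1, [0, 0, 0], 0],
    [1, [0, 0, 0], 0],
    [1, [0, 0, 0], 0],
  ],
)

```text
t: 21.5
tool_pos: [0.4866, 0.0481, 0.0304]
orientation: [0.998, -0.057, -0.026, -0.005]
force: [0.1, 0.1, -0.5]
opening: 0.889
```

```bash
python3 look.py 17 wrist
```

```text
21.5 [0.48658148 0.04812031 0.03037993] yaw -6.47466887795298 tilt [-0.0521135   0.01258005 -0.99856193] f [ 0.09039054  0.14343371 -0.53153607] open 83.54276742575898
```

View pics/wrist17.png

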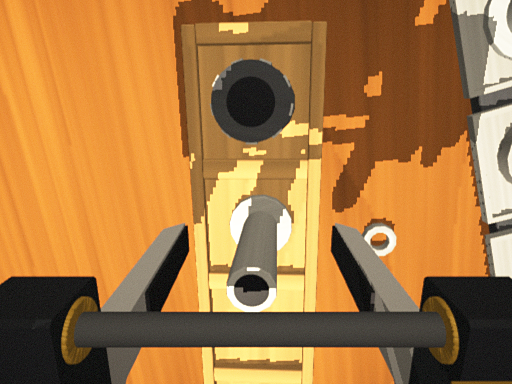

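Emit:
move_arm(
  deltas=[
    [1, [0, 0, 0.2], 0],
    [1, [0, 0, 0.5], 0],
    [1, [0, 0, 0.6], 0],
    [1, [0, 0, 0.6], 0],
    [1, [0, 0, 0.5], 0],
    [1, [0.4, 0.08, 0.2], 0.5],
    [1, [0.5, 0.1, 0], 0.6],
    [1, [0.6, 0.1, 0], 0.6],
    [1, [0.6, 0.1, 0], 0.6],
    [1, [0.6, 0.1, 0], 0.6],
    [1, [0.4, 0.08, 0], 0.4],
    [1, [0, 0, 0], 0],
  ],
)

```text
t: 23.05
tool_pos: [0.6469, 0.0771, 0.1743]
orientation: [0.996, 0.092, -0.022, -0.001]
force: [0.3, 0.3, 0.6]
opening: 1.001
```

```bash
python3 look.py 18
```

```text
23.05 [0.64693433 0.07711695 0.17431149] yaw 10.538933038375038 tilt [-0.04392983 -0.002775   -0.99903077] f [0.28380679 0.33009999 0.57461976] open 94.12029022511463
```

Emit:
move_arm(
  deltas=[
    [1, [0, 0.03, -0.1], 0],
    [1, [0.03, 0, -0.3], 0],
    [1, [0.03, 0, -0.4], 0],
    [1, [0.03, 0, -0.5], 0],
    [1, [0.03, 0, -0.5], 0],
    [1, [0, 0, -0.5], 0],
    [1, [0, 0, -0.3], 0],
    [1, [0, 0, -0.1], 0],
    [1, [0, 0, 0], 0],
    [1, [0, 0, 0], 0],
  ],
)

```text
t: 24.3
tool_pos: [0.646, 0.0779, 0.0284]
orientation: [0.996, 0.091, -0.026, -0.001]
force: [0.4, 0.7, -0.8]
opening: 1.001
```

```bash
python3 look.py 19 wrist; python3 - <<'E'
E
```

```text
24.3 [0.64595489 0.07790282 0.02844569] yaw 10.40816635464757 tilt [-0.05229532 -0.00294967 -0.99862731] f [ 0.39593305  0.72246949 -0.82405717] open 94.0887192758237
```

View pics/wrist19.png

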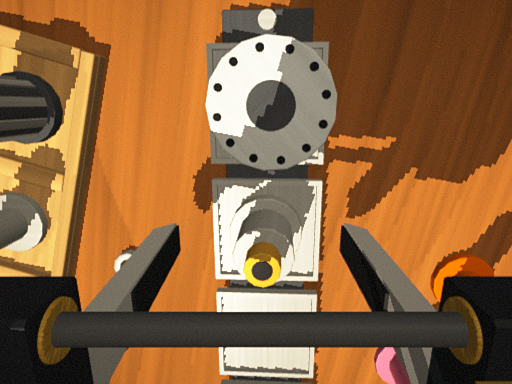

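Emit:
move_arm(
  deltas=[
    [1, [0.05, 0.02, 0], 0],
    [-1, [0, 0, 0], 0],
    [-1, [0, 0, 0], 0],
    [-1, [0, 0, 0], 0],
    [-1, [0, 0, 0], 0],
    [-1, [0, 0, 0], 0],
    [-1, [0, 0, 0], 0],
    [-1, [0, 0, 0], 0],
    [-1, [0, 0, 0], 0],
    [-1, [0, 0, 0], 0],
  ],
)

```text
t: 25.6
tool_pos: [0.6501, 0.079, 0.031]
orientation: [0.996, 0.091, -0.024, -0.001]
force: [-0.2, -0.1, 0.3]
opening: 0.34
```

```bash
python3 look.py 20
```

```text
25.6 [0.65008557 0.07898664 0.03097164] yaw 10.41146922507317 tilt [-0.04867258 -0.00306021 -0.9988101 ] f [-0.22087535 -0.05739938  0.34509992] open 31.929542895991688
```

Emit:
move_arm(
  deltas=[
    [-1, [0, 0, 0.2], 0],
    [-1, [0, 0, 0.4], 0],
    [-1, [0, 0, 0.5], 0],
    [-1, [0, 0, 0.5], 0],
    [-1, [0, 0, 0.4], 0],
    [-1, [0, 0, 0.2], 0],
    [-1, [0, 0, 0], 0],
  ],
)

```text
t: 26.48
tool_pos: [0.6506, 0.0791, 0.1494]
orientation: [0.996, 0.091, -0.023, -0.001]
force: [-0.0, 0.2, -2.0]
opening: 0.338
```

Emit:
move_arm(
  deltas=[
    [-1, [-0.2, -0.1, 0], -0.3],
    [-1, [-0.3, -0.2, 0], -0.3],
    [-1, [-0.4, -0.25, 0], -0.4],
    [-1, [-0.4, -0.25, 0], -0.4],
    [-1, [-0.4, -0.25, 0], -0.4],
    [-1, [-0.4, -0.25, 0], -0.4],
    [-1, [-0.4, -0.25, 0], -0.4],
    [-1, [-0.4, -0.25, 0], -0.4],
    [-1, [-0.3, -0.2, 0], -0.2],
    [-1, [-0.1, -0.05, 0], 0],
    [-1, [0, 0, 0], 0],
    [-1, [0, 0, 0], 0],
  ],
)

```text
t: 27.98
tool_pos: [0.4642, -0.0264, 0.1352]
orientation: [0.998, -0.058, -0.036, -0.006]
force: [0.4, -0.6, -2.2]
opening: 0.342
```

```bash
python3 look.py 21
```

```text
27.975 [ 0.4642357  -0.02641379  0.13522758] yaw -6.676298463860889 tilt [-0.07212101  0.0159372  -0.99726855] f [ 0.44683893 -0.58673892 -2.21409205] open 32.1361772946029
```

Emit:
move_arm(
  deltas=[
    [-1, [0.05, -0.02, -0.1], 0],
    [-1, [0.05, 0, -0.3], 0],
    [-1, [0.05, 0, -0.4], 0],
    [-1, [0.05, 0, -0.4], 0],
    [-1, [0, 0, -0.4], 0],
    [-1, [0, 0, -0.25], 0.1],
    [-1, [0, 0, 0], 0],
    [-1, [0, 0, 0], 0],
  ],
)

```text
t: 28.98
tool_pos: [0.4759, -0.0261, 0.0354]
orientation: [0.998, -0.052, -0.037, -0.006]
force: [-0.2, -0.4, -1.1]
opening: 0.338
```

```bash
python3 look.py 22 wrist
```

```text
28.975 [ 0.47591046 -0.02607171  0.0353577 ] yaw -6.001725954549364 tilt [-0.07384501  0.01597223 -0.99714182] f [-0.24168852 -0.37707033 -1.09388986] open 31.78719400087063
```

View pics/wrist22.png

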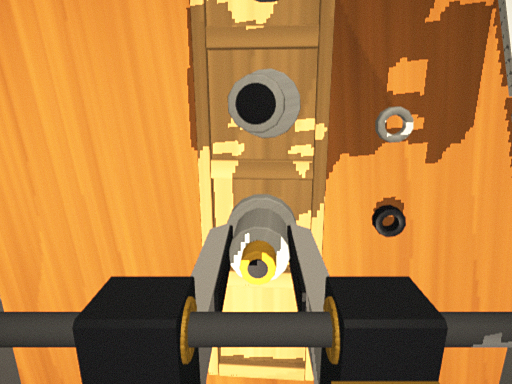

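Emit:
move_arm(
  deltas=[
    [-1, [0.03, -0.03, -0.1], 0],
    [-1, [0, 0, -0.1], 0],
    [-1, [0, 0, -0.06], 0],
    [-1, [0, 0, 0], 0],
    [-1, [0, 0, 0], 0],
  ],
)

```text
t: 29.65
tool_pos: [0.4801, -0.0283, 0.027]
orientation: [0.998, -0.052, -0.035, -0.006]
force: [-0.4, -0.4, -1.2]
opening: 0.334
```

```bash
python3 look.py 23 
```

```text
29.65 [ 0.48007139 -0.02833355  0.02701884] yaw -5.995025424392093 tilt [-0.06957202  0.01476136 -0.99746771] f [-0.44348981 -0.41453185 -1.22174181] open 31.419015837845457
```

Emit:
move_arm(
  deltas=[
    [-1, [-0.08, 0, 0], 0],
    [-1, [0, 0, -0.06], 0],
    [-1, [0, 0, 0], 0],
    [-0.2, [0, 0, 0], 0],
    [0, [0, 0, 0], 0],
    [0, [0, 0, 0], 0],
    [1, [0, 0, 0], 0],
    [1, [0, 0, 0], 0],
    [1, [0, 0, 0], 0],
    [1, [0, 0, 0], 0],
  ],
)

```text
t: 30.9
tool_pos: [0.475, -0.0283, 0.0257]
orientation: [0.998, -0.052, -0.037, -0.006]
force: [0.5, -1.1, -0.2]
opening: 0.889
```

```bash
python3 look.py 24 wrist
```

```text
30.9 [ 0.47497894 -0.02832846  0.02566246] yaw -5.9920876391163125 tilt [-0.07242442  0.01518813 -0.99725825] f [ 0.4947007  -1.07793776 -0.15696196] open 83.5297346289017
```

View pics/wrist24.png

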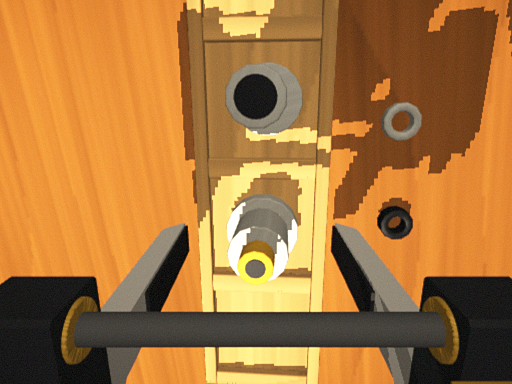

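Emit:
move_arm(
  deltas=[
    [1, [0, 0, 0.2], 0],
    [1, [0, 0, 0.5], 0],
    [1, [0, 0, 0.6], 0],
    [1, [0, 0, 0.6], 0],
    [1, [0, 0, 0.6], 0],
    [1, [0.4, 0.4, 0.3], 0.5],
    [1, [0.5, 0.5, 0.1], 0.6],
    [1, [0.6, 0.7, 0], 0.6],
    [1, [0.6, 0.7, 0], 0.6],
    [1, [0.6, 0.7, 0], 0.6],
    [1, [0.4, 0.5, 0], 0.4],
    [1, [0.1, 0.1, 0], 0],
  ],
)

```text
t: 32.45
tool_pos: [0.64, 0.1569, 0.1852]
orientation: [0.995, 0.095, -0.032, 0.0]
force: [0.0, -0.2, 0.0]
opening: 0.996
```

```bash
python3 look.py 25 wrist
```

```text
32.45 [0.64000114 0.15689585 0.18519754] yaw 10.878400317639404 tilt [-0.06326094 -0.006838   -0.99797359] f [ 0.01657579 -0.16233925  0.04075609] open 93.63274457269813
```

View pics/wrist25.png

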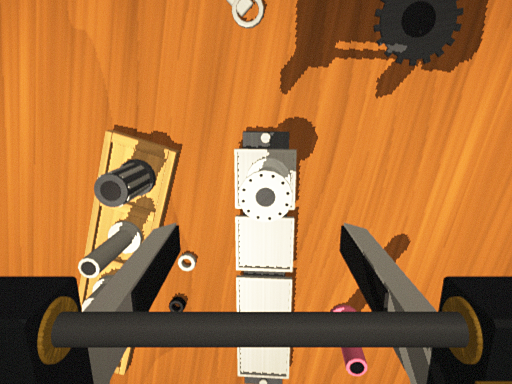

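Emit:
move_arm(
  deltas=[
    [1, [0, -0.04, -0.1], 0],
    [1, [0.02, -0.03, -0.3], 0],
    [1, [0.02, 0, -0.4], 0],
    [1, [0.02, 0, -0.5], 0],
    [1, [0.02, 0, -0.5], 0],
    [1, [0, 0, -0.5], 0],
    [1, [0, 0, -0.4], 0],
    [1, [0, 0, -0.2], 0],
    [1, [0, 0, 0], 0],
    [1, [0, 0, 0], 0],
  ],
)

```text
t: 33.75
tool_pos: [0.6379, 0.146, 0.0281]
orientation: [0.995, 0.09, -0.036, 0.001]
force: [0.6, 0.3, 0.7]
opening: 0.998
```

```bash
python3 look.py 26 wrist
```

```text
33.75 [0.63786788 0.1459624  0.02811335] yaw 10.356669007390082 tilt [-0.0720946  -0.00840675 -0.99736237] f [0.5797805  0.27578696 0.68470569] open 93.83952541157788
```

View pics/wrist26.png

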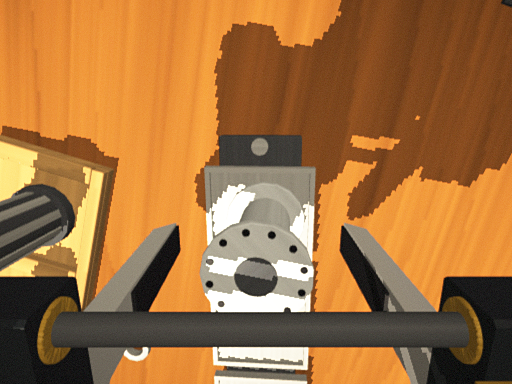

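Tool is ~7 mm short in y; correct, lift a few mm, then close.

Emit:
move_arm(
  deltas=[
    [1, [0, 0.1, 0.08], 0],
    [1, [0, 0.05, 0], 0],
    [1, [0, 0, 0], 0],
    [1, [0, 0, 0], 0],
    [1, [0, 0, 0], 0],
  ],
)

```text
t: 34.42
tool_pos: [0.6401, 0.1547, 0.0356]
orientation: [0.995, 0.09, -0.033, 0.001]
force: [-0.4, 0.2, 0.1]
opening: 0.998
```

```bash
python3 look.py 27
```

```text
34.425 [0.64009058 0.15473439 0.03561879] yaw 10.395333165622414 tilt [-0.06639151 -0.00780865 -0.99776309] f [-0.40418863  0.17388508  0.05454699] open 93.77672430428069
```

Emit:
move_arm(
  deltas=[
    [-1, [-0.02, -0.03, 0], 0],
    [-1, [0, 0, 0], 0],
    [-1, [0, 0, 0], 0],
    [-1, [0, 0, 0], 0],
    [-1, [0, 0, 0], 0],
    [-1, [0, 0, 0], 0],
    [-1, [0, 0, 0], 0],
    [-1, [0, 0, 0], 0],
    [-1, [0, 0, 0], 0],
    [-1, [0, 0, 0], 0],
  ],
)

```text
t: 35.67
tool_pos: [0.6384, 0.1528, 0.0352]
orientation: [0.995, 0.09, -0.034, 0.001]
force: [-0.3, -0.0, 0.1]
opening: 0.5
```

```bash
python3 look.py 28
```

```text
35.675 [0.6383694  0.15276189 0.0352311 ] yaw 10.377254234341342 tilt [-0.06801945 -0.00812476 -0.99765091] f [-0.30936012 -0.04052738  0.09503299] open 47.04262351674225
```

Emit:
move_arm(
  deltas=[
    [-1, [0, 0, 0.2], 0],
    [-1, [0, 0, 0.4], 0],
    [-1, [0, 0, 0.5], 0],
    [-1, [0, 0, 0.5], 0],
    [-1, [0, 0, 0.5], 0],
    [-1, [0, 0, 0.2], 0],
    [-1, [0, 0, 0], 0],
  ],
)

```text
t: 36.55
tool_pos: [0.6387, 0.1529, 0.1595]
orientation: [0.995, 0.09, -0.032, 0.001]
force: [0.3, -0.3, -2.4]
opening: 0.498
```

```bash
python3 look.py 29 side
```

```text
36.55 [0.63868143 0.15294145 0.15946038] yaw 10.380843747440128 tilt [-0.06393182 -0.0074727  -0.99792629] f [ 0.34715649 -0.318189   -2.41200295] open 46.786065567894966
```

View pics/side29.png

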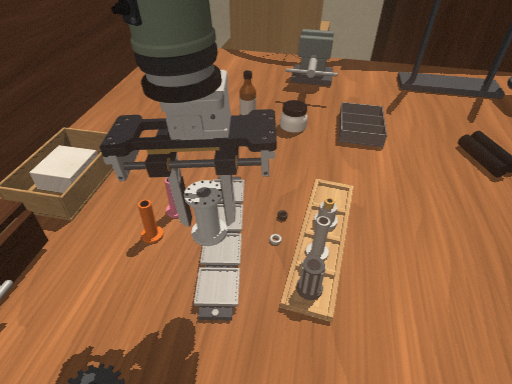

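```bash
python3 look.py 30 wrist; python3 - <<'E'
import cv2
im=cv2.imread("pics/side29.png")
cv2.imwrite("pics/s29.png",cv2.resize(im[110:260,130:290],None,fx=4,fy=4,interpolation=cv2.INTER_CUBIC))
E
```

```text
36.6 [0.63840161 0.15290901 0.15887256] yaw 10.381984036776926 tilt [-0.06479257 -0.00755602 -0.99787015] f [ 0.32565748 -0.13471572 -1.83523902] open 46.94569625823605
```

View pics/s29.png

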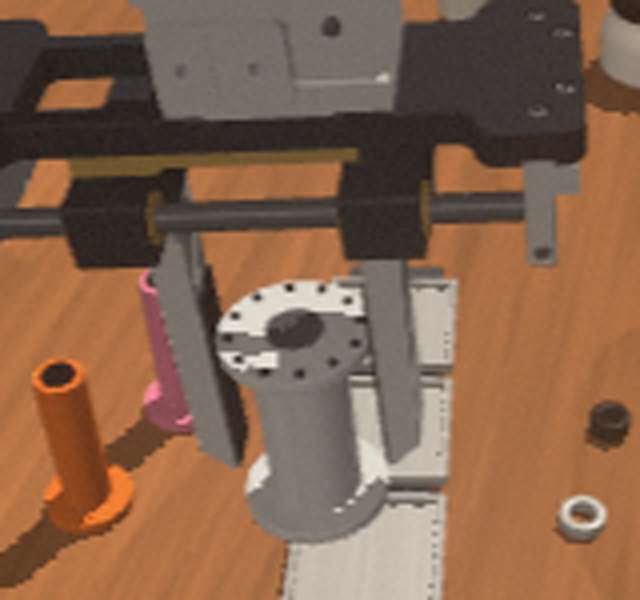

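View pics/wrist30.png

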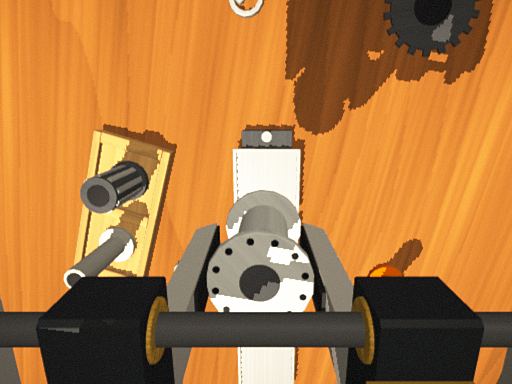

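Emit:
move_arm(
  deltas=[
    [-1, [-0.1, -0.15, 0.1], -0.2],
    [-1, [-0.2, -0.3, 0.05], -0.3],
    [-1, [-0.25, -0.4, 0], -0.3],
    [-1, [-0.3, -0.45, 0], -0.3],
    [-1, [-0.3, -0.45, 0], -0.3],
    [-1, [-0.3, -0.45, 0], -0.3],
    [-1, [-0.3, -0.45, 0], -0.3],
    [-1, [-0.3, -0.45, 0], -0.3],
    [-1, [-0.3, -0.45, 0], -0.3],
    [-1, [-0.3, -0.45, 0], -0.3],
    [-1, [-0.3, -0.4, 0], -0.3],
    [-1, [-0.2, -0.35, 0], -0.1],
  ],
)

```text
t: 38.15
tool_pos: [0.4605, -0.0996, 0.1585]
orientation: [0.997, -0.066, -0.042, -0.004]
force: [-0.2, -0.4, -1.8]
opening: 0.498
```

Emit:
move_arm(
  deltas=[
    [-1, [-0.1, -0.15, 0], 0],
    [-1, [0, 0, 0], 0],
    [-1, [0, 0, 0], 0],
    [-1, [0, 0, 0], 0],
  ],
)

```text
t: 38.65
tool_pos: [0.4534, -0.1077, 0.158]
orientation: [0.997, -0.068, -0.042, -0.004]
force: [0.1, -0.5, -1.9]
opening: 0.496
```

```bash
python3 look.py 31 wrist
```

```text
38.65 [ 0.45340672 -0.10773928  0.1580472 ] yaw -7.795871056023764 tilt [-0.08410804  0.01395893 -0.99635886] f [ 0.12830426 -0.48529858 -1.92450811] open 46.65870433713127
```

View pics/wrist31.png

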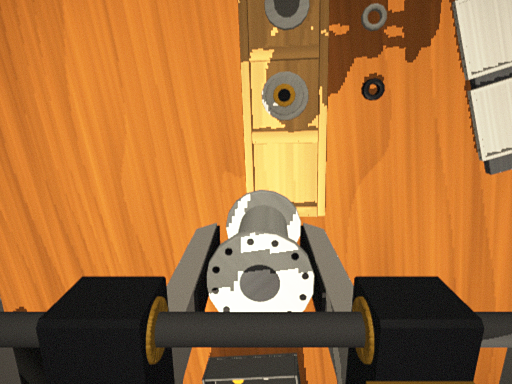

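Emit:
move_arm(
  deltas=[
    [-1, [0.1, 0.05, -0.1], 0.2],
    [-1, [0.1, 0.02, -0.2], 0.1],
    [-1, [0.05, 0, -0.4], 0],
    [-1, [0.03, 0, -0.4], 0],
    [-1, [0, 0, -0.4], 0],
    [-1, [0, 0, -0.4], 0],
    [-1, [0, 0, -0.2], 0],
    [-1, [0, 0, 0], 0],
    [-1, [0, 0, 0], 0],
  ],
)

```text
t: 39.83
tool_pos: [0.4703, -0.1015, 0.0461]
orientation: [0.998, -0.051, -0.043, -0.004]
force: [-0.3, -0.3, -1.5]
opening: 0.501
```

```bash
python3 look.py 32 wrist
```

```text
39.825 [ 0.47025693 -0.1014911   0.04614543] yaw -5.836720868191275 tilt [-0.08531396  0.0121473  -0.99628007] f [-0.3404778  -0.27201643 -1.52735274] open 47.068428032444565
```

View pics/wrist32.png

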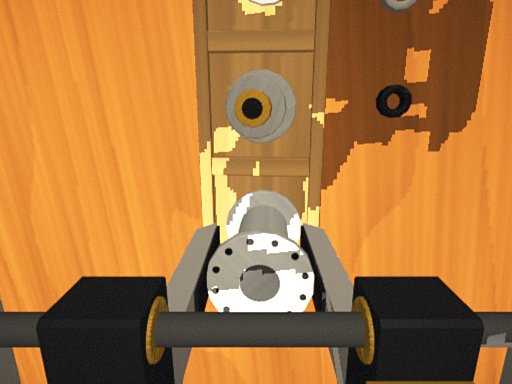

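Emit:
move_arm(
  deltas=[
    [-1, [0, -0.05, -0.12], 0],
    [-1, [0, 0, -0.12], 0],
    [-1, [0, 0, -0.06], 0],
    [-1, [0, 0, 0], 0],
    [-1, [0, 0, 0], 0],
  ],
)

```text
t: 40.5
tool_pos: [0.4715, -0.1048, 0.0317]
orientation: [0.998, -0.051, -0.041, -0.003]
force: [-0.0, -0.3, -1.8]
opening: 0.499
```

```bash
python3 look.py 33 wrist side;  python3 - <<'E'
import cv2
im=cv2.imread("pics/side33.png")
cv2.imwrite("pics/s33.png",cv2.resize(im[150:330,240:400],None,fx=3.3,fy=3.3,interpolation=cv2.INTER_CUBIC))
E
```

```text
40.5 [ 0.47154208 -0.10482366  0.03169938] yaw -5.8511147253828835 tilt [-0.08206332  0.01082749 -0.9965683 ] f [-0.04083381 -0.33661602 -1.83378881] open 46.90609059473363
```

View pics/wrist33.png

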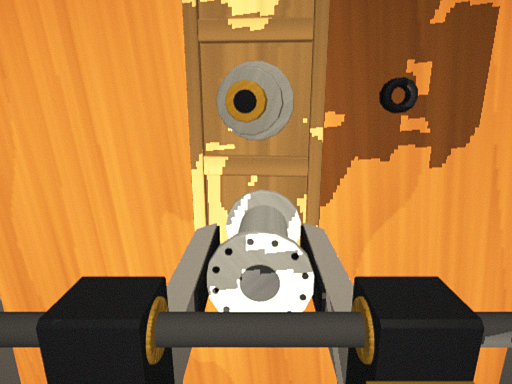

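View pics/s33.png

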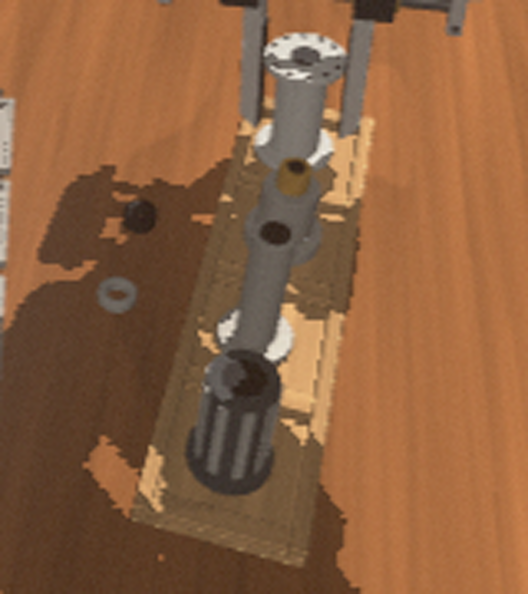

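Emit:
move_arm(
  deltas=[
    [-1, [-0.08, 0, 0], 0],
    [-1, [0, 0, -0.08], 0],
    [-1, [0, 0, -0.04], 0],
    [-1, [0, 0, 0], 0],
  ],
)

```text
t: 41.1
tool_pos: [0.4677, -0.1059, 0.0309]
orientation: [0.998, -0.051, -0.042, -0.002]
force: [0.6, -0.3, -2.4]
opening: 0.499
```

```bash
python3 look.py 34 wrist
```

```text
41.1 [ 0.467722   -0.10586215  0.03092351] yaw -5.811658436575888 tilt [-0.08291107  0.0089124  -0.9965171 ] f [ 0.61476647 -0.27511074 -2.39413637] open 46.907921343896064
```

View pics/wrist34.png

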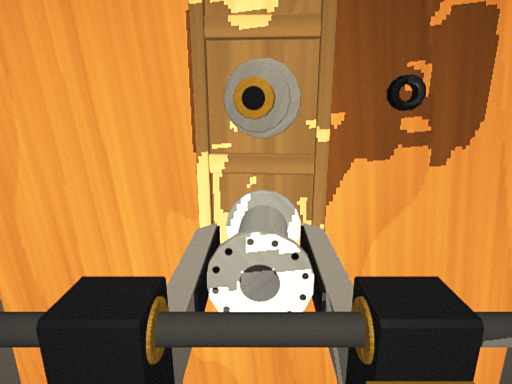

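Emit:
move_arm(
  deltas=[
    [-1, [0, 0.02, -0.08], 0],
    [-1, [0, 0, -0.05], 0],
    [0.1, [0, 0, 0], 0],
    [0.15, [0, 0, 0], 0],
    [0.3, [0, 0, 0], 0],
    [0.3, [0, 0, 0], 0],
    [1, [0, 0, 0], 0],
    [1, [0, 0, 0], 0],
    [1, [0, 0, 0], 0],
  ],
)

```text
t: 42.28
tool_pos: [0.4683, -0.1066, 0.0295]
orientation: [0.998, -0.05, -0.043, -0.001]
force: [0.2, -0.0, -1.6]
opening: 0.933
```

```bash
python3 look.py 35 wrist
```

```text
42.275 [ 0.46834525 -0.10661383  0.02950547] yaw -5.756185183405049 tilt [-0.08475021  0.00589379 -0.9963848 ] f [ 0.24715372 -0.03492815 -1.60817554] open 87.68526032914504
```

View pics/wrist35.png

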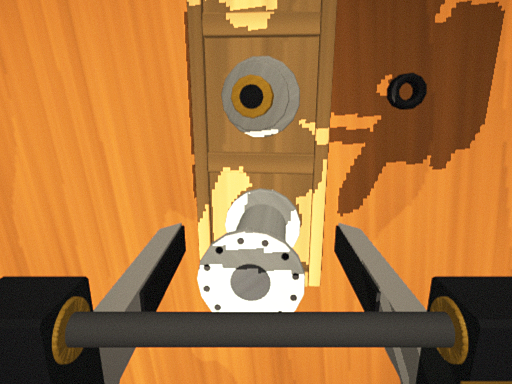

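Standing. Rise and clear the view.

Emit:
move_arm(
  deltas=[
    [1, [0, 0, 0.2], 0],
    [1, [0, 0, 0.4], 0],
    [1, [0, 0, 0.6], 0],
    [1, [0, 0, 0.6], 0],
    [1, [0, 0, 0.6], 0],
    [1, [0, -0.3, 0.4], 0],
    [1, [0, -0.6, 0.2], -0.5],
    [1, [-0.2, -0.8, 0], -0.5],
    [1, [-0.3, -0.8, 0], -0.5],
    [1, [-0.3, -0.8, 0], -0.5],
    [1, [-0.3, -0.8, 0], -0.5],
    [1, [-0.3, -0.8, 0], -0.5],
  ],
)

```text
t: 43.82
tool_pos: [0.398, -0.3567, 0.1947]
orientation: [0.983, -0.181, -0.036, -0.003]
force: [1.0, 1.0, -0.1]
opening: 1.0
```

Emit:
move_arm(
  deltas=[
    [1, [-0.3, -0.8, 0], -0.5],
    [1, [-0.3, -0.8, 0], -0.5],
    [1, [-0.2, -0.6, 0], -0.5],
    [1, [0, 0, 0], 0],
    [1, [0, 0, 0], 0],
    [1, [0, 0, 0], 0],
  ],
)

```text
t: 44.58
tool_pos: [0.3556, -0.4714, 0.1984]
orientation: [0.968, -0.248, -0.035, -0.005]
force: [-0.3, -0.3, 0.8]
opening: 1.004
```

```bash
python3 look.py 36 top side;  python3 - <<'E'
import cv2
im=cv2.imread("pics/top36.png")
cv2.imwrite("pics/t36.png",cv2.resize(im[120:315,125:345],None,fx=3,fy=3,interpolation=cv2.INTER_CUBIC))
im=cv2.imread("pics/side36.png")
cv2.imwrite("pics/s36.png",cv2.resize(im[150:330,190:370],None,fx=3.3,fy=3.3,interpolation=cv2.INTER_CUBIC))
E
```

```text
44.575 [ 0.35561544 -0.47139942  0.19844248] yaw -28.760495615575238 tilt [-0.06441499  0.02685346 -0.99756183] f [-0.29132783 -0.25132528  0.78161225] open 94.35041879660429
```

View pics/t36.png

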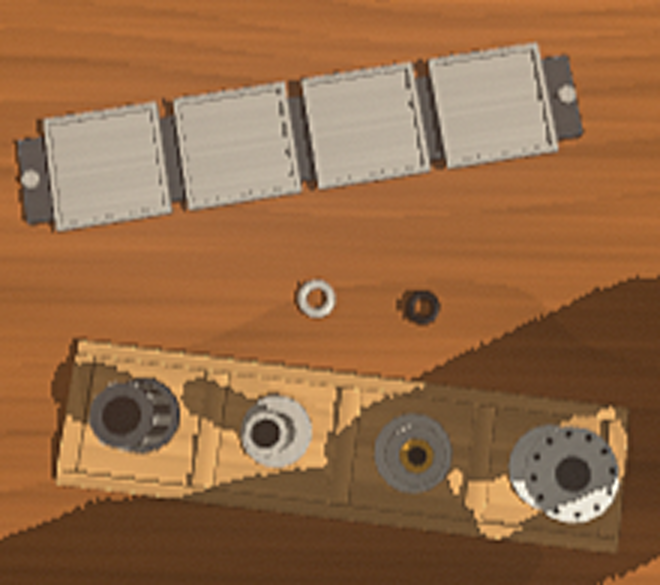

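View pics/s36.png

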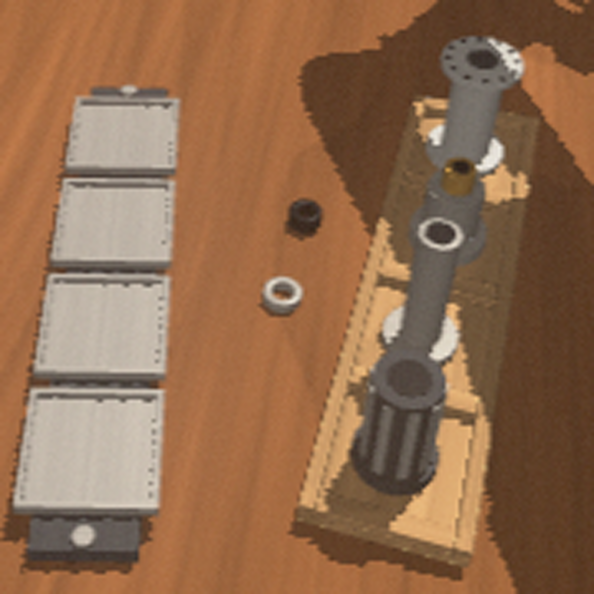

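```bash
python3 - <<'E'
from h import *
T=lambda p:un(p,3,(125,120));S=lambda p:un(p,3.3,(190,150))
for n,t,s,h in [('hub',(573,474),(482,60),.072),('cap',(416,455),(459,163),.056),('axle',(265,433),(440,234),.08),('free',(122,414),(412,378),.062)]:
    print(n,atz(T(t),.008+h,'top')[:2],atz(S(s),.008+h,'side')[:2])
E
```

```text
hub [ 0.46900869 -0.1067995 ] [ 0.46810995 -0.10665831]
cap [ 0.47658537 -0.02794929] [ 0.47613931 -0.03209608]
axle [0.48685555 0.04872808] [0.48575252 0.04850463]
free [0.49490017 0.1238236 ] [0.49191565 0.12303644]
```

```bash
python3 -c "
from station import robot
print(robot.sign_off())"
```

```text
the job is handed in; nothing more can be done
None
```

The four parts now stand in the rack in reverse order. From the robot's left to right they are freehub, axle sleeve, end cap and hub shell. I handed the job in at about 44.7 s of the 112 s allowed.

**Last checks:** in the final top and side pictures, all four dishes are empty and each part stands upright in its own hollow. Each part's top, measured at its standing height, was within about 5 mm of the hollow centre. The two cameras agreed to within 1–4 mm. The gripper was open and well clear. The orange and pink look-alikes were not touched.

**What did not go as planned:**
- **Hub shell grip:** the straight fingers closed on its top flange (opening about 47 mm), not on the barrel as asked. It held and was carried and set down that way.
- **Tool tilt:** the tool's lean grew during the moves to about 5° by the last placing, so the hub shell was carried with a slight lean. It stood straight again once released.

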